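# Tap a bearing cup square into a shutter-shaft housing

### The job

The steel bearing cup has been started by hand in the blue housing and still stands proud. Take the green-handled drift from its wooden stand and use its white nose to drive the cup home with small, gentle pushes alternately around its rim, never letting it cock over, until its flange lies flat on the housing all round; then put the drift back upright in its stand. Touch the cup only with the drift and leave the other things on the bench where they are.

Things in the scene. Friction and masses are not known exactly. Their poses are not given: they have to be found in the camera images.
- housing_face (a point): Centre of the bore at the flat top face of the bearing housing, fixed to the bench, 45 mm above it; z up, along the bore. The housing is a blue round boss, 101 mm across, 45 mm high, with a 63 mm bore lined with six sprung brass shoes that grip the cup, on a dark steel 130 x 130 x 12 mm foot plate with four bolt heads.
- cup_rim (a point): Centre of the top of the steel cup's flange; z is the cup's axis. At the start the cup is level, centred in the bore, and this point is about 15 to 17 mm above housing_face. Fully home, the flange's underside lies on the face: this point is then 6 mm above housing_face and the cup is level. Home, it stops solid and the force rises; blows over 100 N damage it.
- cup: The cup: a loose steel ring of 0.35 kg, origin at the centre of its flange's underside, z its axis. Flange 74 mm outside, 36 mm hole, 6 mm thick: a flat rim 19 mm wide, its middle at radius 27.5 mm. Sleeve below it 58 mm across, 18 mm long. The shoes hold it by friction: it stays where left. A push on the rim needs about 11 to 18 N; that side sinks, about 1 degree of lean per mm. Over 6 degrees: spoilt.
- drift_grip (a point): Grip centre of the drift, on its axis; z up along the tool (away from its nose), x and y square to the flats of the handle. The square handle (24 x 24 mm) reaches from 32 mm below to 26 mm above this point and may be gripped across either pair of flats. The flat end of the nose lies 79 mm below this point.
- drift: The drift: a loose hand tool, 0.15 to 0.25 kg, 105 mm long, standing upright in the stand; origin at the centre of its nose's flat end, z up along the tool. White round nose 16 mm across and 42 mm long; above it an aluminium collar 34 mm across, 5 mm thick; then the green square handle.
- stand_top (a point): Centre of the top of the drift's wooden stand, a fixed block 75 x 75 x 46 mm, 46 mm above the bench, with one upright 23 mm through hole at this point. The drift's nose stands in the hole and its collar rests on the top; drift_grip is then 37 mm above this point. The stand may be left or right of the housing.
- grease: Bystander: closed jar, 60 mm across, 75 mm tall, origin at the centre of its underside. It stands on the other side from the stand.
- bearing: Bystander: spare ball bearing, ring 62 mm across, 16 mm high, lying between the robot and the housing; origin at the centre of its underside.
- tape: Bystander: yellow tape roll, 100 mm across, 40 mm high, lying flat; origin at the centre of its underside.
- carton: Bystander: cardboard carton 120 x 90 x 60 mm; origin at the centre of its underside.
- spanner: Bystander: steel spanner lying to the right, well clear of the work.
- screwdriver: Bystander: red-handled screwdriver lying to the left, well clear of the work.
- mallet: Bystander: hammer with a wooden handle lying far to the left.
There are look-alikes about, which are no part of the job. Leave any pink look-alike of the cup alone.

How it is judged:
On the way, in this order (a step that is already met when the one before it is completed fails the run):
1. the drift is lifted out of its stand while the cup still stands proud (z of drift_grip in the frame of stand_top above 0.07 m and z of cup_rim in the frame of housing_face above 0.012 m), for 0.2 s.
2. the drift's nose has pressed the cup half-way down, still square within 6 degrees (contact force between drift and cup above 3 N and z of cup_rim in the frame of housing_face below 0.0115 m), for 0.05 s.
3. the cup is fully home: flange down on the face and level (z of cup_rim in the frame of housing_face below 0.0078 m and angle between cup_rim's own z axis and vertical below 0.035 rad), for 0.2 s.
At the end, for the whole second after the job is handed in: The cup's rim point is within 1.8 mm of its home height (6 mm above the housing face) and level within 2 degrees; the drift stands in its stand, collar down on the top (within 3 mm), upright within about 6 degrees, released and at rest (all of step 3 and horizontal distance between drift_grip and stand_top below 0.012 m and z of drift_grip in the frame of stand_top between 0.034 and 0.04 m and angle between drift_grip's own z axis and vertical below 0.1 rad and linear speed of drift below 0.02 m/s); the robot touches nothing.
It fails at once if the cup leans more than 6 degrees (cocked) (angle between cup_rim's own z axis and vertical above 0.105 rad).
It fails at once if the cup is pushed with more than 100 N (contact force between drift and cup above 100 N).
It fails at once if the fingers or the arm touch the cup (contact force between any of the fingers, the arm and cup above 1 N).
It fails at once if one of the bystanders is moved by more than 30 mm (distance of any of grease, bearing, tape, carton, spanner, screwdriver, mallet from where it was at the start of the episode above 0.03 m).
It also fails if it takes over 69 s, if anything falls off the work surface, if the arm or the gripper's body presses on something with over 40 N, if the wrist force passes 120 N, or if a joint passes its speed limit or range.

### The arm

A 6-joint arm with a two-finger parallel gripper is mounted at the origin on the work surface. World frame = base frame: x ahead of the robot, y to its left, z up, the work surface at z = 0. Lengths are in m, angles in rad, forces in N, time in s.
With the tool pointing down it reaches from about 0.35 to 0.725 m from the base axis. Payload 4.3 kg.
Tool frame: the origin (TCP) lies midway between the tips of the shut fingers; the grasp point (between the pads) lies 19 mm behind it; z points along the fingers, x is the direction in which the jaws open and shut, and the axes are right-handed (so a half turn about z gives the same grasp; the last joint's range is limited). The gripper opens to 85 mm and grips with 20 to 120 N. Pads are 22 mm wide; open, the fingers measure 114 mm over their backs; the gripper's body (76 mm by 85 mm) begins 54 mm behind the grasp point. The pads swing forward as they close: fully open they stand 13 mm farther back than shut.
Start: joints at [-1.448, 0.377, 0.081, 1.274, 0, 1.46], TCP at [0.133, -0.56, 0.231] pointing down, gripper open.
Joint ranges: [-2.72, 2.72], [-0.84, 1.66], [-1.02, 1.22], [-1.77, 2.12], [-1.37, 1.28], [-3.14, 3.14]. Speed limits (rad/s): [2.57, 2.57, 3.14, 3.14, 3.14, 3.14].

### API

Orientations are given as a 3x3 rotation matrix whose columns are the frame's x, y, z axes.
In Python, from workcell import bot gives the robot as it stands.
- The arm moves only by the tool carry_out, never from a script. Its argument "targets" is a list that holds one entry, the list of rows, each a list of 7 numbers: the shift along the tool's x, y, z in mm, then the turn, a rotation vector about the tool's x, y, z in rad, then the finger opening in mm, from 0 to 85.4. In form: [[[tx, ty, tz, ax, ay, az, jaw], ...]]. A call has 1 to 12 rows; each row is the pose to reach, as a shift and turn from the pose measured when the call began, along the tool's axes at that moment; what a row does not reach only later rows make up. A row lasts 1/8 s, in which the tool goes at most 62.5 mm and 10.7 degrees, less where a joint would pass 70% of its speed; a pose out of reach is approached as far as the arm can. A call with a gripper value outside its range is refused whole. The fingers move at their own pace and stop on an object; the grip force is fixed at half the most. Time passes only in rows, so rows that repeat a pose let the fingers close. It gives the time, the measured TCP pose, the force and the opening at its end, in the units of the state.
- bot.observe(): the state, without advancing time (a new reading comes with each control period).
- bot.capture(name): name is "scene" or "top" or "wrist"; returns (picture, depth): 384x512x3 uint8, red, green, blue; 384x512 float32, m along the optical axis (not along the pixel's ray), 0 where there is no reading.
- bot.camera_info(name): a dict with "mtx" (3x3 intrinsics, pixels), "xyz" and "attitude" of the camera in the world. Camera axes: x right, y up, looking along -z (the intrinsics and any distortion apply to the point x, -y, -z); pixel columns grow to the right and rows downward; lengths in m; the calibration is good to about 2 mm. A picture is of the moment at which its call begins: read the wrist's pose just before it. camera_info takes no time and is no camera call; for the wrist camera it gives the pose at the moment of the call.
- bot.hand_in(): hands the job in, once; it reports no verdict.
The state is a dict: "time": time; "joints": joint angles; "joint_velocities": joint speeds; "joint_torque": joint torques, N m; "position": TCP position; "ee_rot": TCP orientation; "contact_force": force on the tool from outside, world axes, zero at the start; "wrist_torque": the same for the moment, N m; "width": finger opening in m.
Only numpy, scipy, OpenCV 4.12 (cv2) and the standard library are available. Lean on these libraries where they do the work, as an engineer would, in place of code of your own. Each camera call takes 0.05 s, during which the arm holds its last target.

## Working session

There is one attempt and no reset: what is moved stays moved. The work goes in short steps, Python scripts to look and compute and a tool call to move; the robot and the scene stay as the last step left them, time stands still between calls to the robot, and variables do not carry over. Pictures are saved under pics/ and viewed, and the job is handed in when it is done.

Besides the shell and the picture viewer there is one more tool, called after "Request:" as name([rows], argument=value, ...), one row to a line, values as JSON. carry_out: Moves the arm, as the interface text tells. Its arguments: {"type":"object","properties":{"targets":{"type":"array","items":{"type":"array","items":{"type":"array","items":{"type":"number"}}}}},"required":["targets"]}

```bash
mkdir -p pics; ls
cat > h.py <<'E'
import numpy as np, cv2
from workcell import bot
def cap(n,f):
    info=bot.camera_info(n); p,d=bot.capture(n)
    cv2.imwrite(f'pics/{f}.png',p[:,:,::-1]); np.savez(f'pics/{f}.npz',p=p,d=d,m=info['mtx'],x=info['xyz'],R=info['attitude'])
    return p,d,info
def pt(f,u,v,d=None,z=None):
    a=np.load(f'pics/{f}.npz'); m=a['m']
    r=np.array([(u-m[0,2])/m[0,0],-(v-m[1,2])/m[1,1],-1.])
    w=a['R']@r
    if z is not None: return a['x']+w*(z-a['x'][2])/w[2]
    if d is None: d=a['d'][int(round(v)),int(round(u))]
    return a['x']+w*d
def cloud(f):
    a=np.load(f'pics/{f}.npz'); m=a['m']; d=a['d']
    v,u=np.mgrid[:d.shape[0],:d.shape[1]]
    r=np.stack([(u-m[0,2])/m[0,0],-(v-m[1,2])/m[1,1],-np.ones(d.shape)],-1)*d[...,None]
    return r@np.asarray(a['R']).T+a['x'], a['p'], d
E
python3 - <<'E'
from h import *
np.set_printoptions(precision=4,suppress=True)
for n in('scene','top','wrist'):
    p,d,i=cap(n,n+'0'); print(n,i)
print(bot.observe())
E
```

```text
pics
scene {'mtx': array([[425.6266,   0.    , 252.835 ],
       [  0.    , 425.6266, 191.6317],
       [  0.    ,   0.    ,   1.    ]]), 'xyz': array([ 1.3408, -0.5096,  0.7183]), 'attitude': array([[ 0.5691, -0.4671,  0.6767],
       [ 0.822 ,  0.3014, -0.4833],
       [ 0.0218,  0.8313,  0.5555]])}
top {'mtx': array([[349.5888,   0.    , 256.2863],
       [  0.    , 349.5888, 196.2479],
       [  0.    ,   0.    ,   1.    ]]), 'xyz': array([0.3534, 0.0177, 1.2467]), 'attitude': array([[-0.0246,  0.9847, -0.1726],
       [-0.9996, -0.0271, -0.0116],
       [-0.0161,  0.1723,  0.9849]])}
wrist {'mtx': array([[268.9181,   0.    , 252.9486],
       [  0.    , 268.9181, 186.837 ],
       [  0.    ,   0.    ,   1.    ]]), 'xyz': array([ 0.2141, -0.54  ,  0.3733]), 'attitude': array([[ 0.2312,  0.9204,  0.3151],
       [-0.9729,  0.2194,  0.0731],
       [-0.0019, -0.3235,  0.9462]])}
{'time': 0.15, 'joints': array([-1.4483,  0.3779,  0.08  ,  1.2744,  0.    ,  1.4605]), 'joint_velocities': array([-0.0016, -0.0044,  0.0043,  0.0006,  0.0024, -0.0016]), 'joint_torque': array([  0.0011, -46.4034,  27.0171,   0.0139,  -0.0001,   0.    ]), 'position': array([ 0.1326, -0.559 ,  0.2306]), 'ee_rot': array([[ 0.2307, -0.973 , -0.0002],
       [-0.973 , -0.2307,  0.0016],
       [-0.0016, -0.0002, -1.    ]]), 'contact_force': array([ 0.4257,  0.1931, -0.6866]), 'wrist_torque': array([-0.0122, -0.0264, -0.0199]), 'width': 0.08535260688808868}
```

View pics/top0.png

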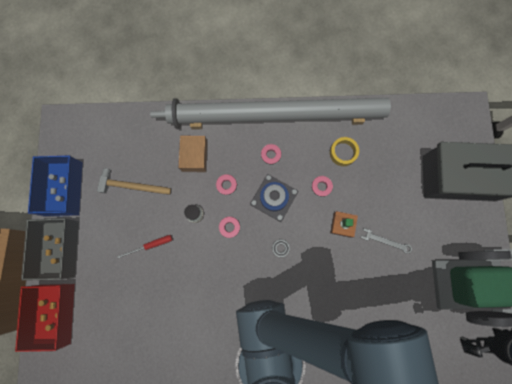

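View pics/scene0.png

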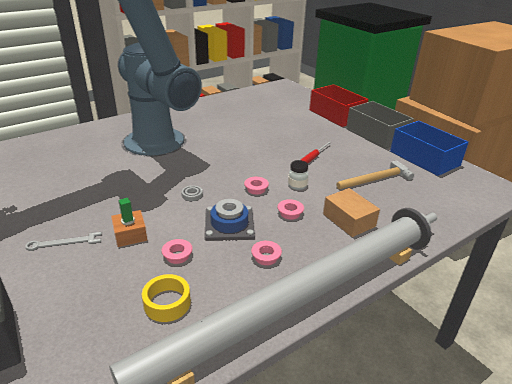

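In the top picture the stand with the green drift is at (346,223). The blue housing with the grey cup is at (274,196). Four pink rings at (271,154), (227,184), (322,186) and (229,227) are look-alikes, and the bearing at (281,248) could also be confused with the cup. Next I take a close crop and measure.

Run:
```python
from h import *
np.set_printoptions(precision=4,suppress=True)
t=cv2.imread('pics/top0.png')[165:255,240:375]; s=cv2.imread('pics/scene0.png')[180:260,95:265]
a=cv2.resize(t,None,fx=5,fy=5,interpolation=cv2.INTER_CUBIC)
cv2.imwrite('pics/ct.png',a); cv2.imwrite('pics/cs.png',cv2.resize(s,None,fx=4.5,fy=4.5,interpolation=cv2.INTER_CUBIC))
for f in('top0','scene0'):
    X,p,d=cloud(f); p=p.astype(int); r,g,b=p[...,0],p[...,1],p[...,2]
    ok=(X[...,0]>.3)&(X[...,0]<.75)&(abs(X[...,1])<.35)&(d>0)
    G=ok&(g>1.4*r)&(g>1.3*b); print(f,'green',G.sum(),X[G].mean(0),X[G].min(0),X[G].max(0))
    B=ok&(b>1.5*r)&(b>40)&(X[...,2]>.02); print('blue',B.sum(),X[B].mean(0),X[B].min(0),X[B].max(0))
    O=ok&(r>1.6*b)&(X[...,1]<-.1)&(X[...,2]>.04)&(X[...,2]<.055)&(X[...,0]<.6); print('stand',O.sum(),X[O].mean(0),X[O].min(0),X[O].max(0))
    bc=X[B].mean(0)
    C=ok&(np.hypot(X[...,0]-bc[0],X[...,1]-bc[1])<.06)&(X[...,2]>.055); print('cup',C.sum(),X[C].mean(0),X[C].min(0),X[C].max(0),np.median(X[C][:,2]))
```

```text
top0 green 54 [ 0.4597 -0.2662  0.1069] [ 0.4496 -0.2773  0.0848] [ 0.4703 -0.257   0.113 ]
blue 228 [ 0.5582 -0.0297  0.0444] [ 0.5147 -0.0791  0.0378] [0.6143 0.0189 0.0492]
stand 351 [ 0.4585 -0.2659  0.0455] [ 0.4175 -0.3099  0.0404] [ 0.5018 -0.2274  0.0514]
cup 272 [ 0.564  -0.0305  0.0607] [ 0.5288 -0.0674  0.0551] [0.5996 0.0052 0.0672] 0.060768252936266864
scene0 green 245 [ 0.4669 -0.2715  0.0877] [ 0.3143 -0.2838  0.0016] [ 0.4757 -0.2157  0.1129]
blue 532 [ 0.5892 -0.0518  0.0401] [ 0.4562 -0.2831  0.0201] [0.6171 0.0183 0.1117]
stand 457 [ 0.4699 -0.2733  0.0473] [ 0.4142 -0.3151  0.0401] [ 0.5049 -0.2255  0.0525]
cup 309 [ 0.5685 -0.0357  0.0624] [ 0.5316 -0.0696  0.0551] [0.6039 0.0035 0.0667] 0.06286611043440538
```

View pics/ct.png

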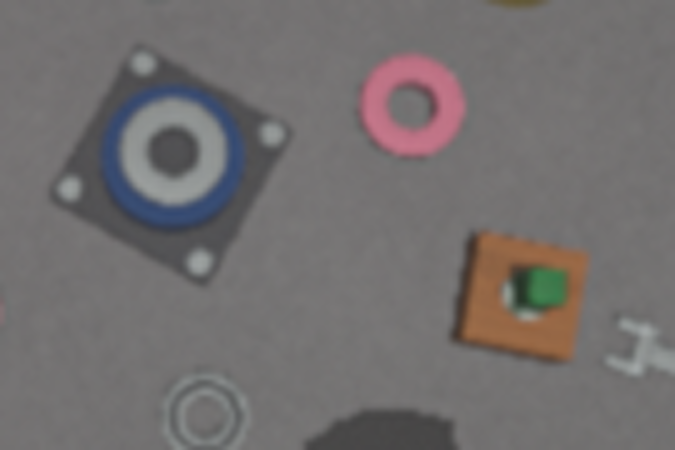

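View pics/cs.png

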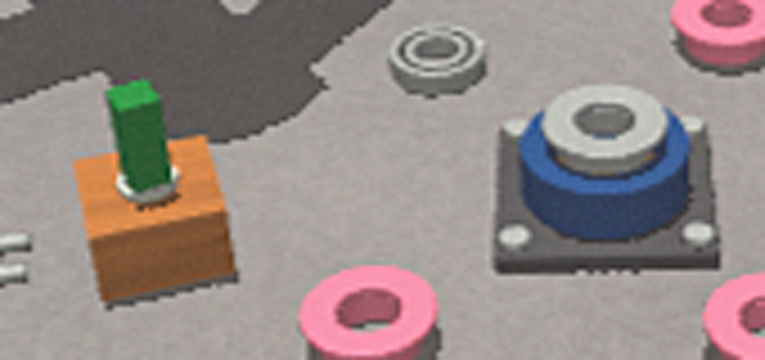

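```bash
cat >> h.py <<'E'
from scipy.spatial.transform import Rotation as Ro
def plan(pos,R=None,s=None):
    s=s or bot.observe(); R0=np.array(s['ee_rot']); R=R0 if R is None else R
    return np.round(1000*R0.T@(np.array(pos)-s['position']),1), np.round(Ro.from_matrix(R0.T@R).as_rotvec(),3)
def down(yaw): # tool x at world yaw (rad), z down
    x=np.array([np.cos(yaw),np.sin(yaw),0]); z=np.array([0,0,-1.]); return np.c_[x,np.cross(z,x),z]
E
python3 - <<'E'
from h import *
s=bot.observe();R=s['ee_rot']; print(np.degrees(np.arctan2(R[1,0],R[0,0])))
print(plan([.445,-.262,.24],down(np.radians(-96.)) ))
E
```

```text
-76.66412887648899
(array([-216.9, -372.5,   -9. ]), array([0.   , 0.002, 0.337]))
```

Request:
carry_out([
  [[-31, -53, -1, 0, 0, 0.05, 85], [-62, -106, -3, 0, 0, 0.1, 85], [-93, -160, -4, 0, 0, 0.15, 85], [-124, -213, -5, 0, 0, 0.2, 85], [-155, -266, -6, 0, 0, 0.25, 85], [-186, -320, -8, 0, 0, 0.3, 85], [-217, -372, -9, 0, 0.002, 0.337, 85], [-217, -372, -9, 0, 0.002, 0.337, 85], [-217, -372, -9, 0, 0.002, 0.337, 85]],
])

```text
time: 1.27
position: [0.4441, -0.262, 0.2397]
ee_rot: [[-0.103, -0.995, -0.001], [-0.995, 0.103, -0.0], [0.001, 0.001, -1.0]]
contact_force: [0.0, -0.4, 0.2]
width: 0.0851
```

Run:
```python
from h import *
cap('wrist','w1')
```

```text
(no output)
```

View pics/w1.png

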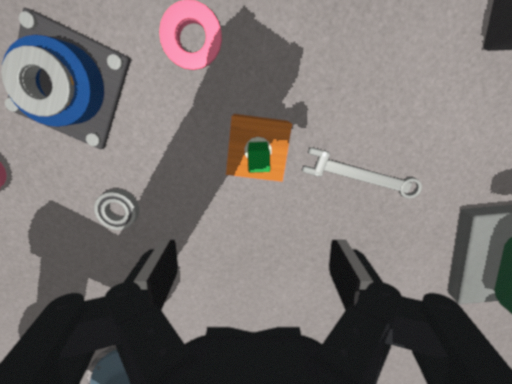

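The wrist picture shows the stand at (260,148), the green handle top at (259,155), the housing at (55,80) and the cup at (40,80). The fingers are at the bottom of the frame.

Run:
```python
from h import *
np.set_printoptions(precision=4,suppress=True)
X,p,d=cloud('w1'); q=p.astype(int); r,g,b=q[...,0],q[...,1],q[...,2]
G=(g>1.5*r)&(g>1.4*b)&(X[...,0]>.4)&(X[...,0]<.52)&(X[...,1]>-.33)&(X[...,1]<-.2)&(d>0)
T=G&(X[...,2]>.103)
print(G.sum(),T.sum(),X[T].mean(0),X[T].min(0),X[T].max(0), np.median(X[T][:,2]))
def rect(m,z):
    v,u=np.nonzero(m); P=np.array([pt('w1',a,c,z=z)[:2] for a,c in zip(u,v)],np.float32)*1000
    print(cv2.minAreaRect(P))
rect(T,np.median(X[T][:,2]))
O=(r>1.6*b)&(X[...,2]>.04)&(X[...,2]<.052)&(abs(X[...,0]-.46)<.06)&(abs(X[...,1]+.266)<.06)
rect(O,.046); print(X[O].mean(0))
B=(b>1.5*r)&(X[...,2]>.03); print('blue')
cv2.imwrite('pics/w1c.png',cv2.resize(p[100:200,210:310,::-1],None,fx=6,fy=6,interpolation=cv2.INTER_CUBIC))
m=(np.hypot(X[...,0]-.565,X[...,1]+.03)<.045)&(X[...,2]>.052); print(X[m].mean(0),X[m].min(0),X[m].max(0),np.median(X[m][:,2]))
```

```text
597 464 [ 0.4629 -0.2699  0.1089] [ 0.4499 -0.2806  0.1035] [ 0.4747 -0.2589  0.1112] 0.10905245909435393
((462.8253173828125, -269.97320556640625), (21.60342788696289, 23.757768630981445), 85.21721649169922)
((462.0118103027344, -269.653564453125), (74.49356842041016, 75.43946838378906), 76.87370300292969)
[ 0.4659 -0.2699  0.0461]
blue
[ 0.5672 -0.0315  0.0609] [ 0.5294 -0.0685  0.052 ] [0.6021 0.0061 0.0638] 0.06122945923484152
```

View pics/w1c.png

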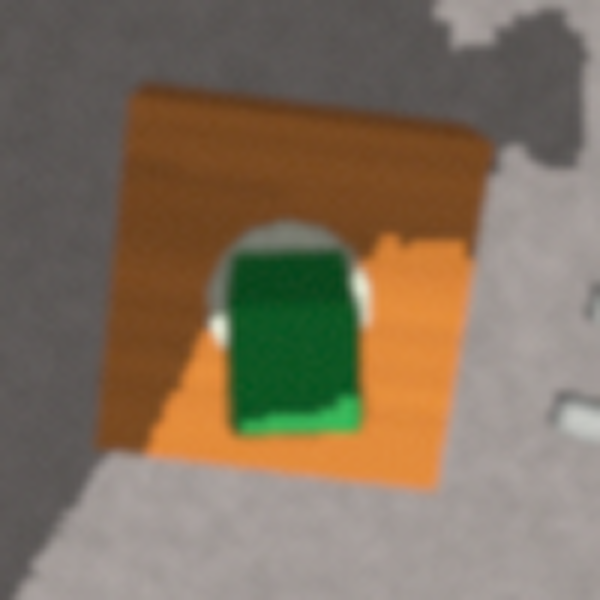

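Run:
```python
from h import *
print(plan([.4625,-.2695,.12],down(np.radians(-94.8)) ))
print(plan([.4625,-.2695,.066],down(np.radians(-94.8)) ))
```

```text
(array([  4.8, -19.5, 119.7]), array([ 0.001, -0.001, -0.021]))
(array([  4.8, -19.5, 173.7]), array([ 0.001, -0.001, -0.021]))
```

Request:
carry_out([
  [[5, -19, 0, 0.001, -0.001, -0.02, 85], [5, -19.5, 40, 0.001, -0.001, -0.02, 85], [5, -19.5, 80, 0.001, -0.001, -0.02, 85], [5, -19.5, 115, 0.001, -0.001, -0.02, 85], [5, -19.5, 145, 0.001, -0.001, -0.02, 85], [5, -19.5, 165, 0.001, -0.001, -0.02, 85], [5, -19.5, 174, 0.001, -0.001, -0.02, 85], [5, -19.5, 174, 0.001, -0.001, -0.02, 85]],
])

```text
time: 2.33
position: [0.4615, -0.2704, 0.0655]
ee_rot: [[-0.087, -0.996, -0.001], [-0.996, 0.087, 0.001], [-0.001, 0.001, -1.0]]
contact_force: [0.3, -0.1, 0.9]
width: 0.0852
```

Run:
```python
from h import *
cap('wrist','w2')
```

```text
(no output)
```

View pics/w2.png

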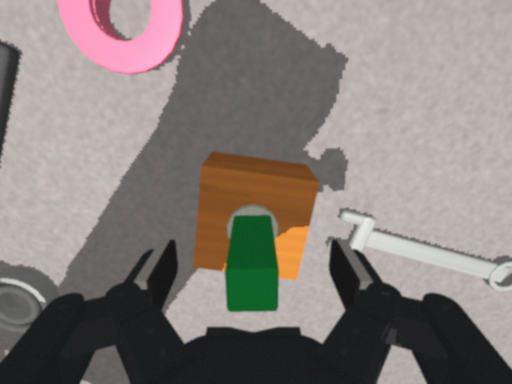

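The handle at (252,265) is centred between the fingers. I'll close the gripper.

Request:
carry_out([
  [[0, 0, 0, 0, 0, 0, 40], [0, 0, 0, 0, 0, 0, 15], [0, 0, 0, 0, 0, 0, 10], [0, 0, 0, 0, 0, 0, 10], [0, 0, 0, 0, 0, 0, 10], [0, 0, 0, 0, 0, 0, 10], [0, 0, 0, 0, 0, 0, 10]],
])

```text
time: 3.25
position: [0.4626, -0.2707, 0.0666]
ee_rot: [[-0.086, -0.996, 0.001], [-0.996, 0.086, -0.0], [0.0, -0.001, -1.0]]
contact_force: [-0.1, 1.1, 5.3]
width: 0.0235
```

Run:
```python
from h import *
s=bot.observe(); print(s['position'],s['width'],s['contact_force'],s['wrist_torque'])
print(plan([.4615,-.2704,.170],down(np.radians(-95)) ))
print(plan([.567,-.0315,.170],down(np.radians(-95)) ))
```

```text
[ 0.46263121 -0.27067922  0.0665846 ] 0.023533296832773123 [-0.09644655  1.07331537  5.30649866] [0.13139038 0.01762533 0.01198066]
(array([  -0.2,    1. , -103.4]), array([-0.001, -0.   ,  0.001]))
(array([-247.3,  -83.5, -103.3]), array([-0.001, -0.   ,  0.001]))
```

Request:
carry_out([
  [[0, 0, -20, 0, 0, 0, 10], [0, 0, -50, 0, 0, 0, 10], [0, 0, -85, 0, 0, 0, 10], [0, 0, -105, 0, 0, 0, 10], [0, 0, -105, 0, 0, 0, 10], [0, 0, -105, 0, 0, 0, 10]],
])

```text
time: 4.0
position: [0.4616, -0.2701, 0.17]
ee_rot: [[-0.086, -0.996, -0.001], [-0.996, 0.086, 0.001], [-0.001, 0.001, -1.0]]
contact_force: [0.1, -0.3, -1.7]
width: 0.0231
```

Run:
```python
from h import *
cap('wrist','w3'); cap('scene','s3'); cap('top','t3')
s=cv2.imread('pics/s3.png')[100:270,60:280]; cv2.imwrite('pics/s3c.png',cv2.resize(s,None,fx=3.5,fy=3.5,interpolation=cv2.INTER_CUBIC))
print(bot.observe()['position'],bot.observe()['width'],bot.observe()['contact_force'])
```

```text
[ 0.46158673 -0.26998212  0.17002274] 0.023346847768359113 [-0.74306132  0.49196772 -1.7237135 ]
```

View pics/s3c.png

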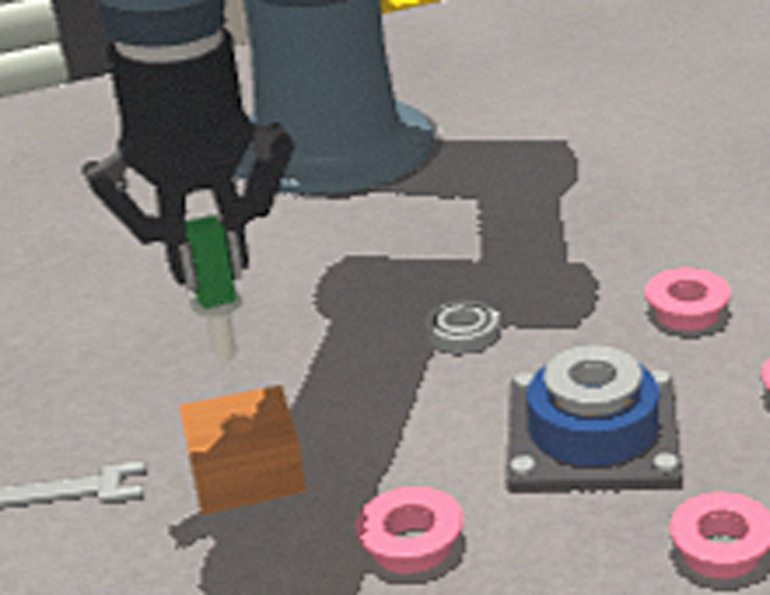

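View pics/w3.png

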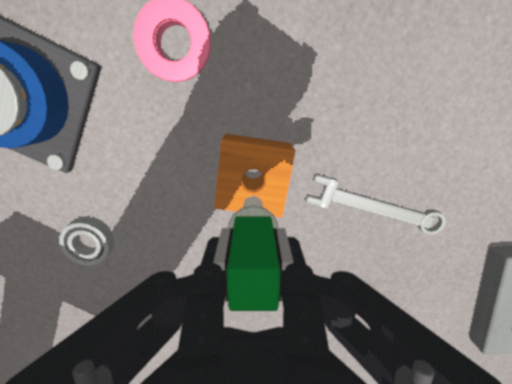

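The drift is held upright with its nose clear. The empty stand hole shows at (254,179) in the wrist picture. Next I measure the nose axis, the hole and the cup.

Run:
```python
from h import *
np.set_printoptions(precision=4,suppress=True)
print('hole',pt('w3',254,179,z=.046))
X,p,d=cloud('s3')
for zl,zh in((.11,.118),(.118,.126),(.126,.134),(.134,.142),(.142,.15),(.16,.17),(.175,.185),(.185,.2)):
    m=(abs(X[...,0]-.4616)<.025)&(abs(X[...,1]+.27)<.025)&(X[...,2]>zl)&(X[...,2]<zh)&(d>0)
    # lateral mid
    v,u=np.nonzero(m)
    if len(u): print(zl,m.sum(),X[m].mean(0),X[m].min(0),X[m].max(0),u.min(),u.max())
m=(abs(X[...,0]-.4616)<.03)&(abs(X[...,1]+.27)<.03)&(X[...,2]>.095)
print(np.sort(X[m][:,2])[:8])
# Cup/housing fits
import itertools
for f in('t3','s3'):
    X,p,d=cloud(f)
    q=p.astype(int)
    m=(np.hypot(X[...,0]-.566,X[...,1]+.031)<.06)&(X[...,2]>.05)&(q[...,2]<1.3*q[...,0])
    m=cv2.morphologyEx(m.astype(np.uint8),cv2.MORPH_OPEN,np.ones((2,2)))
    v,u=np.nonzero(m)
    P=np.array([pt(f,a,b,z=.061)[:2] for a,b in zip(u,v)],np.float32)*1000
    if f=='t3': print(f,cv2.minEnclosingCircle(P), (P.min(0)+P.max(0))/2,P.max(0)-P.min(0))
    tt=m.astype(bool); A=np.c_[X[tt][:,:2]-[.566,-.031],np.ones(tt.sum())]; zz=X[tt][:,2]; k=(zz>np.median(zz)-.005)
    c=np.linalg.lstsq(A[k],zz[k],rcond=None)[0]; print('plane',c,k.sum())
    B=(q[...,2]>1.5*q[...,0])&(np.hypot(X[...,0]-.566,X[...,1]+.031)<.08)&(d>0)
    if f=='t3':
        v,u=np.nonzero(B);P=np.array([pt(f,a,b,z=.045)[:2] for a,b in zip(u,v)],np.float32)*1000; print('housing',cv2.minEnclosingCircle(P))
```

```text
hole [ 0.4625 -0.2711  0.046 ]
0.11 17 [ 0.4641 -0.272   0.1143] [ 0.4597 -0.2775  0.1104] [ 0.4688 -0.2645  0.1177] 121 126
0.118 17 [ 0.4636 -0.2726  0.1219] [ 0.4562 -0.278   0.1183] [ 0.4689 -0.2642  0.1254] 120 126
0.126 19 [ 0.4651 -0.2713  0.1299] [ 0.4615 -0.2777  0.126 ] [ 0.4692 -0.2641  0.1334] 120 126
0.134 19 [ 0.4638 -0.2724  0.1381] [ 0.4566 -0.2786  0.1347] [ 0.4683 -0.2641  0.1419] 119 125
0.142 8 [ 0.4649 -0.271   0.1436] [ 0.4608 -0.2763  0.1421] [ 0.4678 -0.2631  0.1472] 120 125
0.16 37 [ 0.4691 -0.2721  0.1641] [ 0.4526 -0.2831  0.1602] [ 0.4729 -0.261   0.1695] 115 126
0.175 71 [ 0.4696 -0.2715  0.1805] [ 0.4631 -0.2943  0.1751] [ 0.4762 -0.2478  0.185 ] 110 130
0.185 114 [ 0.4697 -0.2723  0.1927] [ 0.4624 -0.2949  0.1853] [ 0.4749 -0.246   0.1999] 109 130
[0.1086 0.1096 0.1104 0.1106 0.1106 0.1109 0.1115 0.1136]
t3 ((560.7283325195312, -33.668304443359375), 36.58062744140625) [560.5592 -32.8534] [70.4044 69.4888]
plane [-1.7673  0.3066  0.0577] 232
housing ((564.1392822265625, -29.834674835205078), 50.23686981201172)
plane [ 0.6059 -0.3493  0.0601] 271
```

Run:
```python
from h import *
print(plan([.52,-.032,.195],down(np.radians(-95)) ))
```

```text
(array([-242.2,  -37.7,  -24.7]), array([0.001, 0.001, 0.001]))
```

Request:
carry_out([
  [[-40, -6, -15, 0, 0, 0, 10], [-90, -14, -25, 0, 0, 0, 10], [-140, -22, -25, 0, 0, 0, 10], [-190, -30, -25, 0, 0, 0, 10], [-230, -37, -25, 0, 0, 0, 10], [-242, -38, -25, 0, 0, 0, 10], [-242, -38, -25, 0, 0, 0, 10], [-242, -38, -25, 0, 0, 0, 10]],
])

```text
time: 5.15
position: [0.52, -0.0333, 0.195]
ee_rot: [[-0.088, -0.996, -0.002], [-0.996, 0.088, 0.001], [-0.001, 0.002, -1.0]]
contact_force: [-0.3, -0.5, -2.1]
width: 0.0237
```

Run:
```python
from h import *
cap('wrist','w4');  print(bot.observe()['joints'])
s=cv2.imread('pics/w4.png'); cv2.imwrite('pics/w4c.png',cv2.resize(s[90:290,150:350],None,fx=3,fy=3,interpolation=cv2.INTER_CUBIC))
```

```text
[-1.86463605e-01  2.83011620e-01 -1.47188106e-01  1.14237996e+00
  8.54194201e-04  3.04311439e+00]
```

View pics/w4.png

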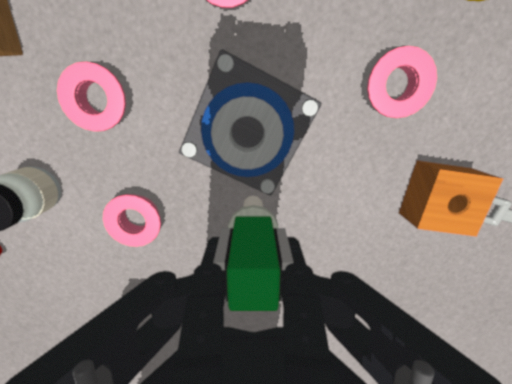

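View pics/w4c.png

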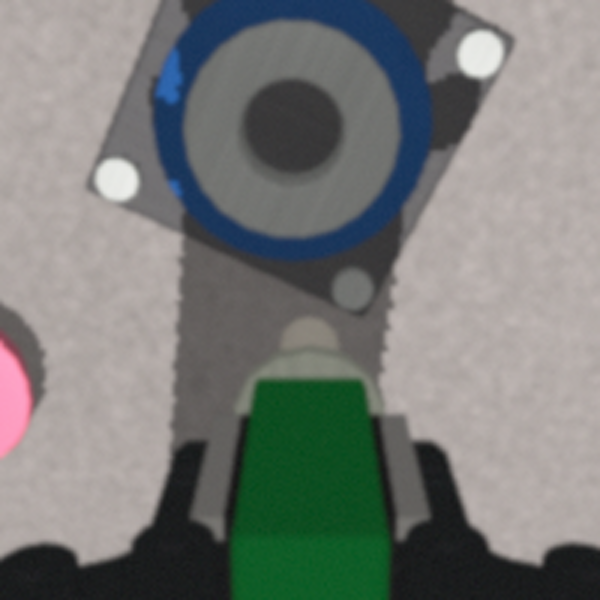

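The wrist picture shows the cup flange centred near (247,132), with the drift nose at (253,207). I'll fit the centre and height.

```bash
cat > cup.py <<'E'
from h import *
np.set_printoptions(precision=4,suppress=True)
def meas(f,c0=(.566,-.0315),ztop=.061):
    X,p,d=cloud(f); q=p.astype(int)
    gray=(q[...,2]<1.35*q[...,0])
    R=np.hypot(X[...,0]-c0[0],X[...,1]-c0[1])
    fl=(R<.043)&(X[...,2]>.048)&gray&(d>0)
    v,u=np.nonzero(fl); P=np.array([pt(f,a,b,z=ztop)[:2] for a,b in zip(u,v)],np.float32)*1000
    print('flange circ',cv2.minEnclosingCircle(P),(P.min(0)+P.max(0))/2,P.max(0)-P.min(0))
    A=np.c_[X[fl][:,:2]-c0,np.ones(fl.sum())]; z=X[fl][:,2]
    k=np.abs(z-np.median(z))<.003
    for _ in range(3):
        c=np.linalg.lstsq(A[k],z[k],rcond=None)[0]; k=np.abs(z-A@c)<.0015
    print('plane z',c[2],'tilt deg',np.degrees(c[:2]),k.sum())
    B=(q[...,2]>1.5*q[...,0])&(R<.07)&(X[...,2]>.035)&(d>0)
    hz=X[B&(R<.05)&(R>.038)][:,2]; print('face z',np.median(hz),'rel',c[2]-np.median(hz))
    v,u=np.nonzero(B);P=np.array([pt(f,a,b,z=.045)[:2] for a,b in zip(u,v)],np.float32)*1000; print('housing circ',cv2.minEnclosingCircle(P))
if __name__=='__main__':
    import sys; meas(sys.argv[1])
E
python3 cup.py w4
python3 -c "
from h import *
print(pt('w4',247.5,132,z=.061), pt('w4',253,207), pt('w4',458,203,z=.046))"
```

```text
flange circ ((382.02423095703125, 0.06723005324602127), 223.06182861328125) [400.2752  14.8989] [404.207  282.2877]
plane z 0.27421725937544617 tilt deg [ 3.3511 -0.1787] 1000
face z 0.045586452491976626 rel 0.22863080688346954
housing circ ((470.17462158203125, -28.87001609802246), 146.09828186035156)
[ 0.56804821 -0.03187431  0.061     ] [ 0.53571187 -0.03471825  0.17912455] [ 0.46291937 -0.26923804  0.046     ]
```

```bash
sed -i "s/X\[...,2\]>.048)&gray/X[...,2]>.048)\&(X[...,2]<.07)\&gray/; s/(R<.07)&(X\[...,2\]>.035)/(R<.07)\&(X[...,2]>.035)\&(X[...,2]<.07)/" cup.py; python3 cup.py w4
```

```text
flange circ ((566.3780517578125, -30.568349838256836), 36.68706130981445) [566.1877 -30.6587] [72.382  72.6341]
plane z 0.06151169905707499 tilt deg [-0.021   0.0348] 2936
face z 0.04509057887337106 rel 0.016421120183703924
housing circ ((566.4949340820312, -30.6889705657959), 50.01224136352539)
```

The cup stands 16.4 mm proud and level, centred at (0.5664, -0.0307), which matches the housing circle. Nose end is about TCP z − 0.0626, so contact is expected near TCP z 0.124.

```bash
cat > go.py <<'E'
import sys
from h import *
C=np.array([.5664,-.0307])
# go.py angle_deg z1 z2 ... : TCP heights over the rim at that angle
a=np.radians(float(sys.argv[1])); s=bot.observe()
xy=C+.0275*np.array([np.cos(a),np.sin(a)])
for z in sys.argv[2:]:
    t,r=plan([*xy,float(z)],down(np.radians(-90))); print(z,t,r)
print('up',plan([*s['position'][:2],.131])[0], 't',s['time'],s['position'],s['contact_force'],s['wrist_torque'])
E
python3 go.py 90 .15 .130 .126 .122
```

```text
.15 [-34.1 -43.6  45.1] [ 0.002  0.001 -0.088]
.130 [-34.1 -43.6  65.1] [ 0.002  0.001 -0.088]
.126 [-34.1 -43.7  69.1] [ 0.002  0.001 -0.088]
.122 [-34.1 -43.7  73.1] [ 0.002  0.001 -0.088]
up [ 0.1 -0.1 64.1] t 5.2 [ 0.52002944 -0.03341954  0.1951066 ] [ 0.17283482  0.26510457 -1.52468732] [-0.05001756 -0.01997259  0.03368799]
```

Request:
carry_out([
  [[-20, -25, 20, 0, 0, -0.05, 10], [-34, -43.6, 40, 0.002, 0.001, -0.088, 10], [-34, -43.6, 60, 0.002, 0.001, -0.088, 10], [-34, -43.6, 66, 0.002, 0.001, -0.088, 10], [-34, -43.7, 68, 0.002, 0.001, -0.088, 10], [-34, -43.7, 69, 0.002, 0.001, -0.088, 10], [-34, -43.7, 70, 0.002, 0.001, -0.088, 10], [-34, -43.7, 71, 0.002, 0.001, -0.088, 10], [-34, -43.7, 71.5, 0.002, 0.001, -0.088, 10], [-34, -43.7, 72, 0.002, 0.001, -0.088, 10], [-34, -43.7, 72, 0.002, 0.001, -0.088, 10]],
])

```text
time: 6.58
position: [0.5668, -0.0033, 0.1239]
ee_rot: [[0.0, -1.0, 0.001], [-1.0, -0.0, -0.0], [0.0, -0.001, -1.0]]
contact_force: [-1.1, 1.1, 4.6]
width: 0.0238
```

```bash
python3 go.py 90 .15 .130 .126 .122
python3 - <<'E'
from h import *
cap('wrist','w5');s=cv2.imread('pics/w5.png'); cv2.imwrite('pics/w5c.png',cv2.resize(s[90:290,150:350],None,fx=3,fy=3,interpolation=cv2.INTER_CUBIC))
E
```

```text
.15 [ -0.1   0.3 -26.1] [-0.001 -0.     0.   ]
.130 [-0.1  0.3 -6.1] [-0.001 -0.     0.   ]
.126 [-0.1  0.4 -2.1] [-0.001 -0.     0.   ]
.122 [-0.1  0.4  1.9] [-0.001 -0.     0.   ]
up [ 0.  -0.  -7.1] t 6.575 [ 0.5667555  -0.00329879  0.12394135] [-1.08435768  1.06157824  4.55801349] [0.08094986 0.48930009 0.01365786]
```

View pics/w5c.png

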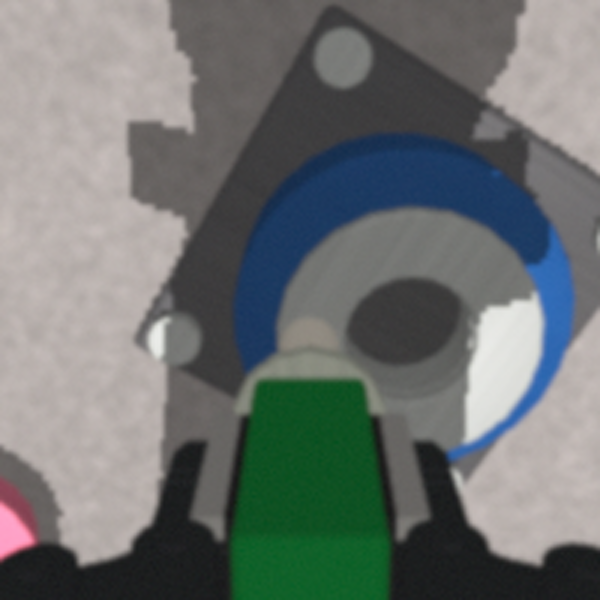

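The nose sits on the left rim at about (305,335) in the crop, with about 6 N of contact. The arm gives roughly 8 N/mm. I'll press on gently.

Request:
carry_out([
  [[0, 0, 1, 0, 0, 0, 10], [0, 0, 2, 0, 0, 0, 10], [0, 0, 3, 0, 0, 0, 10], [0, 0, 3.5, 0, 0, 0, 10], [0, 0, 3.5, 0, 0, 0, 10]],
])

```text
time: 7.25
position: [0.5672, -0.0027, 0.1219]
ee_rot: [[0.0, -1.0, 0.003], [-1.0, -0.0, 0.001], [-0.001, -0.003, -1.0]]
contact_force: [-2.6, 2.0, 9.4]
width: 0.0236
```

```bash
python3 go.py 270 .131 .122;  python3 - <<'E'
from h import *
cap('wrist','w6')
E
python3 cup.py w6
```

```text
.131 [55.5  0.8 -9.1] [-0.003  0.001  0.   ]
.122 [55.5  0.8 -0.1] [-0.003  0.001  0.   ]
up [-0.  -0.  -9.1] t 7.25 [ 0.56718319 -0.00271217  0.12194287] [-2.63878377  2.01437126  9.35548263] [ 0.4074884   0.83437395 -0.03200237]
flange circ ((567.2476196289062, -29.830425262451172), 36.95009231567383) [568.715  -29.9845] [70.9037 72.4639]
plane z 0.06054022506534912 tilt deg [-0.321  -2.2991] 3191
face z 0.04517848178416048 rel 0.015361743281188639
housing circ ((567.3978271484375, -30.391687393188477), 50.83812713623047)
```

Request:
carry_out([
  [[0, 0, -9, -0.003, 0.001, 0, 10], [28, 0, -11, -0.003, 0.001, 0, 10], [55.5, 0.8, -9, -0.003, 0.001, 0, 10], [55.5, 0.8, -4, -0.003, 0.001, 0, 10], [55.5, 0.8, -2, -0.003, 0.001, 0, 10], [55.5, 0.8, -1, -0.003, 0.001, 0, 10], [55.5, 0.8, 0, -0.003, 0.001, 0, 10], [55.5, 0.8, 1, -0.003, 0.001, 0, 10], [55.5, 0.8, 2, -0.003, 0.001, 0, 10], [55.5, 0.8, 3, -0.003, 0.001, 0, 10], [55.5, 0.8, 4, -0.003, 0.001, 0, 10]],
])

```text
time: 8.68
position: [0.5669, -0.0592, 0.12]
ee_rot: [[0.001, -1.0, 0.002], [-1.0, -0.001, -0.005], [0.005, -0.002, -1.0]]
contact_force: [-3.9, -4.1, 11.1]
width: 0.0234
```

```bash
python3 go.py 0 .131 .120;  python3 - <<'E'
from h import *
cap('wrist','w7')
E
python3 cup.py w7
```

```text
.131 [-28.4 -27.1 -11.1] [-0.002 -0.005  0.001]
.120 [-28.5 -27.1  -0.1] [-0.002 -0.005  0.001]
up [  0.1  -0.  -11. ] t 8.675 [ 0.56685533 -0.05922645  0.11996787] [-3.8852892  -4.0994206  11.08164718] [-1.1433786   1.04407689  0.02267642]
flange circ ((568.6685791015625, -31.159744262695312), 36.80854415893555) [569.0726 -31.234 ] [70.2245 71.3547]
plane z 0.05847245947551264 tilt deg [-0.2185  2.2074] 3231
face z 0.04511768300733429 rel 0.013354776468178349
housing circ ((567.44970703125, -30.98872947692871), 50.687679290771484)
```

```bash
python3 go.py 90 .131 .123 .117
```

```text
.131 [-56.    0.4 -11.4] [-0.002 -0.005  0.001]
.123 [-56.    0.4  -3.4] [-0.002 -0.005  0.001]
.117 [-56.    0.4   2.6] [-0.002 -0.005  0.001]
up [  0.1  -0.  -11.1] t 8.725 [ 0.56685834 -0.05923173  0.11989521] [-2.69632609 -3.90057613  9.65921053] [-1.09093966e+00  9.80253631e-01  3.13241238e-04]
```

Request:
carry_out([
  [[0, 0, -11, -0.002, -0.005, 0, 10], [-28, 0, -12, -0.002, -0.005, 0, 10], [-56, 0.4, -11, -0.002, -0.005, 0, 10], [-56, 0.4, -6, -0.002, -0.005, 0, 10], [-56, 0.4, -3.5, -0.002, -0.005, 0, 10], [-56, 0.4, -2.5, -0.002, -0.005, 0, 10], [-56, 0.4, -1.5, -0.002, -0.005, 0, 10], [-56, 0.4, -0.5, -0.002, -0.005, 0, 10], [-56, 0.4, 0.5, -0.002, -0.005, 0, 10], [-56, 0.4, 1.5, -0.002, -0.005, 0, 10], [-56, 0.4, 2.4, -0.002, -0.005, 0, 10]],
])

```text
time: 10.1
position: [0.5665, -0.0028, 0.1189]
ee_rot: [[0.001, -1.0, 0.001], [-1.0, -0.001, 0.003], [-0.003, -0.001, -1.0]]
contact_force: [-4.7, 3.7, 10.0]
width: 0.0233
```

```bash
python3 - <<'E'
from h import *
cap('wrist','w8')
E
python3 cup.py w8; python3 go.py 0 .131 .121 .116
```

```text
flange circ ((568.8731079101562, -29.462703704833984), 36.14291763305664) [569.9863 -29.9558] [69.697 70.683]
plane z 0.05706360954882404 tilt deg [ 0.0751 -1.2588] 3247
face z 0.045178133052613034 rel 0.011885476496211009
housing circ ((567.5079956054688, -30.41025733947754), 50.81416702270508)
.131 [ 28.  -27.5 -12.3] [-0.001  0.003  0.001]
.121 [ 28.  -27.4  -2.3] [-0.001  0.003  0.001]
.116 [ 28.  -27.4   2.7] [-0.001  0.003  0.001]
up [ -0.   -0.  -12.2] t 10.15 [ 0.56643542 -0.00273379  0.11879299] [-3.33007404  3.15132591  9.49344017] [0.85867702 1.00943006 0.0017798 ]
```

Request:
carry_out([
  [[0, 0, -12, -0.001, 0.003, 0, 10], [14, -14, -12.5, -0.001, 0.003, 0, 10], [28, -27.5, -12, -0.001, 0.003, 0, 10], [28, -27.5, -5, -0.001, 0.003, 0, 10], [28, -27.4, -2, -0.001, 0.003, 0, 10], [28, -27.4, -1, -0.001, 0.003, 0, 10], [28, -27.4, 0, -0.001, 0.003, 0, 10], [28, -27.4, 1, -0.001, 0.003, 0, 10], [28, -27.4, 2, -0.001, 0.003, 0, 10], [28, -27.4, 2.7, -0.001, 0.003, 0, 10], [28, -27.4, 3, -0.001, 0.003, 0, 10]],
])

```text
time: 11.52
position: [0.5937, -0.0305, 0.1177]
ee_rot: [[0.001, -1.0, 0.001], [-1.0, -0.001, -0.001], [0.001, -0.001, -1.0]]
contact_force: [-4.6, -0.4, 11.3]
width: 0.0233
```

```bash
python3 - <<'E'
from h import *
cap('wrist','w9')
E
python3 cup.py w9; python3 go.py 180 .131 .121 .116;python3 go.py 270 .131 .121 .116
```

```text
flange circ ((571.6675415039062, -30.686702728271484), 35.62101745605469) [586.1853 -30.6925] [40.8606 70.2652]
plane z 0.05632150519823348 tilt deg [-2.3449 -0.8849] 1557
face z 0.045173670918785463 rel 0.011147834279448016
housing circ ((568.87060546875, -30.53925132751465), 50.623756408691406)
.131 [  0.2  54.8 -13.3] [-0.001 -0.001  0.001]
.121 [ 0.2 54.8 -3.3] [-0.001 -0.001  0.001]
.116 [ 0.2 54.8  1.7] [-0.001 -0.001  0.001]
up [  0.   -0.  -13.3] t 11.575 [ 0.59371809 -0.03044868  0.11771377] [-3.59405949 -0.17212412 11.20616724] [-0.01073947  1.1566522   0.00136276]
.131 [ 27.7  27.3 -13.3] [-0.001 -0.001  0.001]
.121 [27.7 27.3 -3.3] [-0.001 -0.001  0.001]
.116 [27.7 27.4  1.7] [-0.001 -0.001  0.001]
up [  0.   -0.  -13.3] t 11.575 [ 0.59371809 -0.03044868  0.11771377] [-3.59405949 -0.17212412 11.20616724] [-0.01073947  1.1566522   0.00136276]
```

Request:
carry_out([
  [[0, 0, -13, -0.001, -0.001, 0, 10], [0, 27, -13, -0.001, -0.001, 0, 10], [0.2, 54.8, -12, -0.001, -0.001, 0, 10], [0.2, 54.8, -6, -0.001, -0.001, 0, 10], [0.2, 54.8, -3, -0.001, -0.001, 0, 10], [0.2, 54.8, -2, -0.001, -0.001, 0, 10], [0.2, 54.8, -1, -0.001, -0.001, 0, 10], [0.2, 54.8, 0, -0.001, -0.001, 0, 10], [0.2, 54.8, 1, -0.001, -0.001, 0, 10], [0.2, 54.8, 2, -0.001, -0.001, 0, 10], [0.2, 54.8, 2.8, -0.001, -0.001, 0, 10]],
])

```text
time: 12.95
position: [0.539, -0.0309, 0.1161]
ee_rot: [[0.001, -1.0, 0.0], [-1.0, -0.001, -0.001], [0.001, -0.0, -1.0]]
contact_force: [-4.5, 0.0, 9.6]
width: 0.0233
```

```bash
python3 - <<'E'
from h import *
cap('wrist','w10')
E
python3 cup.py w10; python3 go.py 270 .131 .121 .114
```

```text
flange circ ((568.7232666015625, -30.589372634887695), 35.19609069824219) [570.0006 -30.5908] [67.3084 69.7399]
plane z 0.05450882298274453 tilt deg [ 1.7461 -0.5507] 4459
face z 0.045137647954764534 rel 0.009371175027979996
housing circ ((566.7279663085938, -30.520313262939453), 50.02582931518555)
.131 [ 27.4 -27.4 -14.9] [-0.    -0.     0.001]
.121 [ 27.4 -27.4  -4.9] [-0.    -0.     0.001]
.114 [ 27.4 -27.4   2.1] [-0.    -0.     0.001]
up [  0.  -0. -15.] t 13.0 [ 0.53900491 -0.03083409  0.11603426] [-3.98130496  0.97447068  8.74810073] [0.03878445 1.02161256 0.01248622]
```

```bash
python3 go.py 0 .131 .118 .113
```

```text
.131 [ -0.1 -54.9 -15. ] [-0.    -0.     0.001]
.118 [ -0.1 -54.9  -2. ] [-0.    -0.     0.001]
.113 [ -0.1 -54.9   3. ] [-0.    -0.     0.001]
up [  0.  -0. -15.] t 13.0 [ 0.53900491 -0.03083409  0.11603426] [-3.98130496  0.97447068  8.74810073] [0.03878445 1.02161256 0.01248622]
```

Request:
carry_out([
  [[0, 0, -14, 0, 0, 0, 10], [0, -28, -14, 0, 0, 0, 10], [0, -55, -13, 0, 0, 0, 10], [0, -55, -6, 0, 0, 0, 10], [0, -55, -3, 0, 0, 0, 10], [0, -55, -2, 0, 0, 0, 10], [0, -55, -1, 0, 0, 0, 10], [0, -55, 0, 0, 0, 0, 10], [0, -55, 1, 0, 0, 0, 10], [0, -55, 2, 0, 0, 0, 10], [0, -55, 3, 0, 0, 0, 10]],
])

```text
time: 14.38
position: [0.5939, -0.0307, 0.115]
ee_rot: [[0.001, -1.0, 0.001], [-1.0, -0.001, -0.001], [0.001, -0.001, -1.0]]
contact_force: [-3.6, 0.5, 10.1]
width: 0.0232
```

```bash
python3 - <<'E'
from h import *
cap('wrist','w11')
E
python3 cup.py w11; python3 go.py 180 .131 .113; python3 go.py 270 .131 .121 .113
```

```text
flange circ ((572.8793334960938, -30.811220169067383), 35.0206413269043) [587.6305 -30.7101] [40.2833 69.6936]
plane z 0.053263580527282674 tilt deg [-1.6559 -0.2176] 1509
face z 0.045164803504786355 rel 0.008098777022496319
housing circ ((568.8916015625, -30.543493270874023), 50.5222053527832)
.131 [ -0.1  54.9 -16.2] [-0.001 -0.001  0.001]
.113 [-0.2 55.   1.8] [-0.001 -0.001  0.001]
up [  0.   -0.  -16.1] t 14.425 [ 0.59387116 -0.03078633  0.11489371] [-3.45312888  0.57386176  9.80279764] [ 0.15604139  0.95832415 -0.00379507]
.131 [ 27.4  27.5 -16.1] [-0.001 -0.001  0.001]
.121 [27.4 27.5 -6.1] [-0.001 -0.001  0.001]
.113 [27.4 27.5  1.9] [-0.001 -0.001  0.001]
up [  0.   -0.  -16.1] t 14.425 [ 0.59387116 -0.03078633  0.11489371] [-3.45312888  0.57386176  9.80279764] [ 0.15604139  0.95832415 -0.00379507]
```

Request:
carry_out([
  [[0, 0, -14, 0, 0, 0, 10], [0, 27, -14, -0.001, -0.001, 0, 10], [-0.1, 54.9, -13, -0.001, -0.001, 0, 10], [-0.1, 54.9, -7, -0.001, -0.001, 0, 10], [-0.1, 54.9, -4, -0.001, -0.001, 0, 10], [-0.1, 54.9, -3, -0.001, -0.001, 0, 10], [-0.1, 54.9, -2, -0.001, -0.001, 0, 10], [-0.1, 54.9, -1, -0.001, -0.001, 0, 10], [-0.1, 54.9, 0.5, -0.001, -0.001, 0, 10], [-0.1, 54.9, 1.5, -0.001, -0.001, 0, 10], [-0.1, 54.9, 2.7, -0.001, -0.001, 0, 10]],
])

```text
time: 15.8
position: [0.5393, -0.0308, 0.1137]
ee_rot: [[0.001, -1.0, 0.002], [-1.0, -0.001, -0.0], [0.0, -0.002, -1.0]]
contact_force: [-5.5, 1.2, 17.0]
width: 0.0234
```

```bash
python3 - <<'E'
from h import *
cap('wrist','w12')
E
python3 cup.py w12; python3 go.py 270 .131 .112;python3 go.py 0 .131 .112
```

```text
flange circ ((569.4588623046875, -30.781902313232422), 34.84099197387695) [570.9625 -30.6921] [66.4661 69.0307]
plane z 0.05190566521305083 tilt deg [ 1.3021 -0.127 ] 4450
face z 0.045164115507671715 rel 0.006741549705379116
housing circ ((566.8118896484375, -30.693225860595703), 50.051231384277344)
.131 [ 27.5 -27.2 -17.3] [-0.002 -0.     0.001]
.112 [ 27.5 -27.2   1.7] [-0.002 -0.     0.001]
up [  0.   -0.  -17.3] t 15.85 [ 0.53919875 -0.03077718  0.11369725] [-3.90752454  0.60527112  9.18859552] [0.15369865 0.97796429 0.01999061]
.131 [ -0.  -54.7 -17.2] [-0.002 -0.     0.001]
.112 [ -0.  -54.7   1.8] [-0.002 -0.     0.001]
up [  0.   -0.  -17.3] t 15.85 [ 0.53919875 -0.03077718  0.11369725] [-3.90752454  0.60527112  9.18859552] [0.15369865 0.97796429 0.01999061]
```

Request:
carry_out([
  [[0, 0, -14, 0, 0, 0, 10], [0, -28, -14, 0, 0, 0, 10], [0, -54.7, -13, -0.001, 0, 0, 10], [0, -54.7, -7, -0.001, 0, 0, 10], [0, -54.7, -3, -0.001, 0, 0, 10], [0, -54.7, -2, -0.001, 0, 0, 10], [0, -54.7, -1, -0.001, 0, 0, 10], [0, -54.7, 0, -0.001, 0, 0, 10], [0, -54.7, 1, -0.001, 0, 0, 10], [0, -54.7, 2, -0.001, 0, 0, 10], [0, -54.7, 3, -0.001, 0, 0, 10]],
])

```text
time: 17.23
position: [0.5933, -0.0307, 0.1135]
ee_rot: [[0.001, -1.0, 0.001], [-1.0, -0.001, -0.0], [0.0, -0.001, -1.0]]
contact_force: [-8.9, 1.5, 19.5]
width: 0.0239
```

```bash
python3 - <<'E'
from h import *
cap('wrist','w13')
E
python3 cup.py w13; python3 go.py 270 .131 .112;python3 go.py 180 .131 .112
```

```text
flange circ ((573.453125, -30.806184768676758), 34.662376403808594) [587.8094 -30.8135] [39.8966 68.6779]
plane z 0.05139443937187649 tilt deg [-0.6657  0.0068] 1558
face z 0.045163254817731396 rel 0.006231184554145092
housing circ ((568.9232177734375, -30.503210067749023), 50.707767486572266)
.131 [ 27.5  27.1 -17.5] [-0.002 -0.     0.001]
.112 [27.5 27.1  1.5] [-0.002 -0.     0.001]
up [  0.   -0.  -17.5] t 17.275 [ 0.59350208 -0.03064122  0.11349571] [-7.3718336   1.41315833 15.01182686] [ 0.19408956  1.81049814 -0.03488698]
.131 [ -0.   54.6 -17.6] [-0.002 -0.     0.001]
.112 [-0.  54.6  1.4] [-0.002 -0.     0.001]
up [  0.   -0.  -17.5] t 17.275 [ 0.59350208 -0.03064122  0.11349571] [-7.3718336   1.41315833 15.01182686] [ 0.19408956  1.81049814 -0.03488698]
```

Rim is at 6.2 mm with 0.7° of lean. One more push on the near side, then one each at 90° and 270°.

Request:
carry_out([
  [[0, 0, -14, 0, 0, 0, 10], [0, 27, -14, 0, 0, 0, 10], [0, 54.6, -13, -0.002, 0, 0, 10], [0, 54.6, -7, -0.002, 0, 0, 10], [0, 54.6, -3, -0.002, 0, 0, 10], [0, 54.6, -2, -0.002, 0, 0, 10], [0, 54.6, -1, -0.002, 0, 0, 10], [0, 54.6, 0, -0.002, 0, 0, 10], [0, 54.6, 1, -0.002, 0, 0, 10], [0, 54.6, 2, -0.002, 0, 0, 10], [0, 54.6, 2.6, -0.002, 0, 0, 10]],
])

```text
time: 18.65
position: [0.5397, -0.0308, 0.1134]
ee_rot: [[0.002, -1.0, 0.002], [-1.0, -0.002, -0.001], [0.001, -0.002, -1.0]]
contact_force: [-5.9, 0.9, 18.9]
width: 0.0232
```

```bash
python3 - <<'E'
from h import *
cap('wrist','w14')
E
python3 cup.py w14; python3 go.py 270 .131 .112
```

```text
flange circ ((569.7857666015625, -30.73411750793457), 34.77898406982422) [570.715  -30.6574] [66.529  68.7065]
plane z 0.05114374740338097 tilt deg [ 0.0358 -0.0037] 4480
face z 0.04515308243683633 rel 0.005990664966544643
housing circ ((566.799072265625, -30.664045333862305), 50.02410125732422)
.131 [ 27.5 -26.7 -17.4] [-0.002 -0.001  0.001]
.112 [ 27.4 -26.7   1.6] [-0.002 -0.001  0.001]
up [  0.   -0.  -17.5] t 18.7 [ 0.53965735 -0.03079701  0.11349293] [-5.14775895  0.66953469 16.20113137] [ 0.22600565  1.26902949 -0.0098195 ]
```

The cup is home: rim 6.0 mm above the face, tilt under 0.1°. I skip the 90°/270° pushes because they aren't needed. Next I take the drift back.

Run:
```python
from h import *
print(plan([.4626,-.2707,.13],down(np.radians(-95)) ))
```

```text
(array([239.8,  77.4, -16.5]), array([-0.002, -0.001,  0.089]))
```

Request:
carry_out([
  [[0, 0, -20, 0, 0, 0, 10], [0, 0, -45, 0, 0, 0, 10], [0, 0, -60, 0, 0, 0, 10], [0, 0, -60, 0, 0, 0, 10]],
])

```text
time: 19.2
position: [0.5406, -0.0309, 0.1745]
ee_rot: [[0.001, -1.0, 0.005], [-1.0, -0.001, -0.001], [0.001, -0.005, -1.0]]
contact_force: [-0.4, -1.0, -2.4]
width: 0.0234
```

Run:
```python
from h import *
print(plan([.4626,-.2707,.17],down(np.radians(-95)) ))
```

```text
(array([239.7,  78.4,   4.4]), array([-0.005, -0.001,  0.089]))
```

Request:
carry_out([
  [[40, 13, 0, 0, 0, 0.015, 10], [90, 30, 0, -0.002, 0, 0.035, 10], [140, 46, 0, -0.003, 0, 0.05, 10], [190, 62, 2, -0.004, 0, 0.07, 10], [230, 75, 4, -0.005, -0.001, 0.085, 10], [239.7, 78.4, 4.4, -0.005, -0.001, 0.089, 10], [239.7, 78.4, 4.4, -0.005, -0.001, 0.089, 10], [239.7, 78.4, 4.4, -0.005, -0.001, 0.089, 10]],
])

```text
time: 20.2
position: [0.4627, -0.2694, 0.1696]
ee_rot: [[-0.086, -0.996, -0.001], [-0.996, 0.086, 0.001], [-0.001, 0.001, -1.0]]
contact_force: [0.6, -0.8, -0.7]
width: 0.0233
```

```bash
python3 - <<'E'
from h import *
cap('wrist','w15'); cap('scene','s15')
s=cv2.imread('pics/s15.png')[140:250,80:210]; a=cv2.resize(s,None,fx=5,fy=5,interpolation=cv2.INTER_CUBIC); cv2.imwrite('pics/s15c.png',a)
s=cv2.imread('pics/w15.png')[110:310,160:350]; cv2.imwrite('pics/w15c.png',cv2.resize(s,None,fx=3,fy=3,interpolation=cv2.INTER_CUBIC))
X,p,d=cloud('s15')
for zl,zh in((.11,.118),(.118,.126),(.126,.134),(.134,.142),(.16,.17)):
    m=(abs(X[...,0]-.4626)<.025)&(abs(X[...,1]+.27)<.025)&(X[...,2]>zl)&(X[...,2]<zh)&(d>0)
    if m.sum(): print(zl,m.sum(),X[m].mean(0))
print(plan([.4626,-.2707,.0666],down(np.radians(-95)) ))
E
python3 cup.py w15
```

```text
0.11 20 [ 0.46468257 -0.27093021  0.11414888]
0.118 15 [ 0.46573776 -0.27132559  0.12225288]
0.126 21 [ 0.46490469 -0.27150114  0.13004871]
0.134 16 [ 0.46579308 -0.27148998  0.13845404]
0.16 39 [ 0.47026869 -0.27287834  0.16471246]
(array([  1.3,   0.2, 103.3]), array([0.   , 0.   , 0.002]))
flange circ ((561.6256103515625, -52.48395919799805), 33.2159538269043) [561.5038 -59.0655] [61.7319 38.6627]
plane z 0.0510637312038078 tilt deg [0.0573 0.1842] 1331
face z 0.04469990965446485 rel 0.006363821549342945
housing circ ((563.64990234375, -40.17558670043945), 49.66352462768555)
```

View pics/s15c.png

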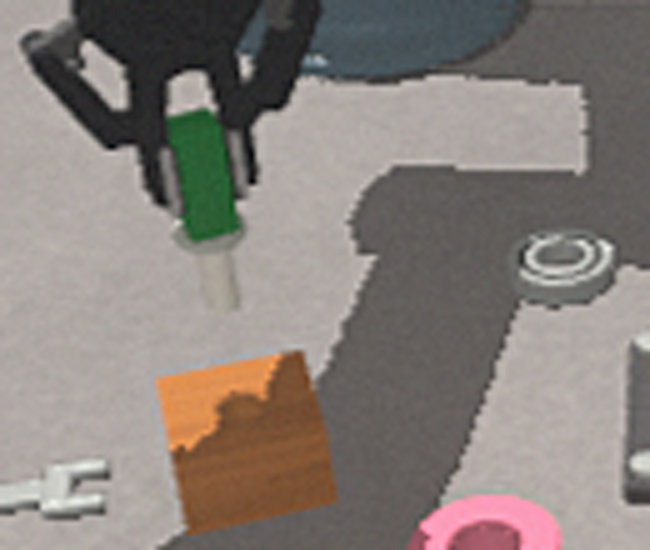

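View pics/w15c.png

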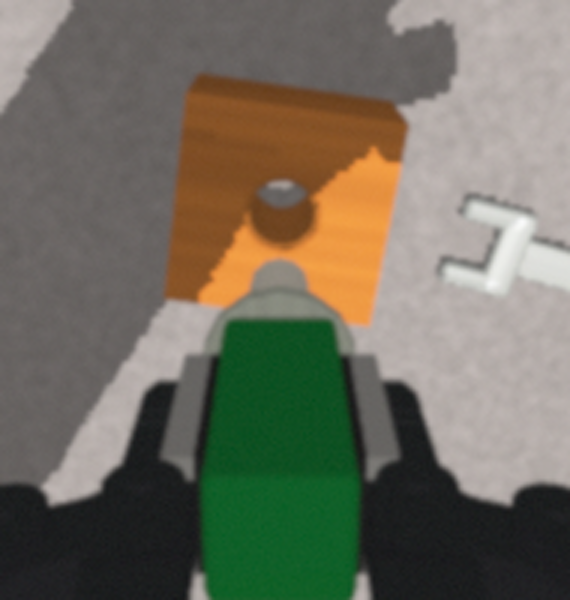

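Run:
```python
from h import *
print('hole',pt('w15',254.3,180.7,z=.046),'nose edge far',pt('w15',253,197.3,z=.107))
a=np.load('pics/w15.npz')
def proj(P):
    c=a['R'].T@(np.array(P)-a['x']); m=a['m']; return m[0,0]*c[0]/-c[2]+m[0,2], m[1,1]*-c[1]/-c[2]+m[1,2]
print(proj([.4627,-.2694,.107]),proj([.4707,-.2694,.107]))
```

```text
hole [ 0.46181875 -0.27066539  0.046     ] nose edge far [ 0.46703732 -0.26978109  0.107     ]
(np.float64(252.9880181176622), np.float64(202.23447475470692)) (np.float64(252.14977719914688), np.float64(193.1524386514445))
```

The hole at crop (283,212) maps to (0.4618, -0.2707). The nose is about 2 mm nearer the robot than the TCP suggests, so I shift slightly, lower partway and check the force.

Request:
carry_out([
  [[0.9, -1.4, 20, 0, 0, 0, 10], [0.9, -1.4, 45, 0, 0, 0, 10], [0.9, -1.4, 55, 0, 0, 0, 10], [0.9, -1.4, 60, 0, 0, 0, 10], [0.9, -1.4, 65, 0, 0, 0, 10], [0.9, -1.4, 70, 0, 0, 0, 10], [0.9, -1.4, 74, 0, 0, 0, 10], [0.9, -1.4, 74, 0, 0, 0, 10]],
])

```text
time: 21.3
position: [0.464, -0.2704, 0.0957]
ee_rot: [[-0.086, -0.996, -0.001], [-0.996, 0.086, 0.001], [-0.0, 0.001, -1.0]]
contact_force: [-1.3, 0.1, -1.6]
width: 0.0233
```

Run:
```python
from h import *
cap('scene','s16')
s=cv2.imread('pics/s16.png')[140:250,80:210]; a=cv2.resize(s,None,fx=5,fy=5,interpolation=cv2.INTER_CUBIC); cv2.imwrite('pics/s16c.png',a)
s=bot.observe(); print(s['position'],s['contact_force'],s['wrist_torque'])
```

```text
[ 0.46411507 -0.27044962  0.09590667] [-0.96152793 -0.23123484 -1.25351929] [-0.02879387  0.0124094   0.0030881 ]
```

View pics/s16c.png

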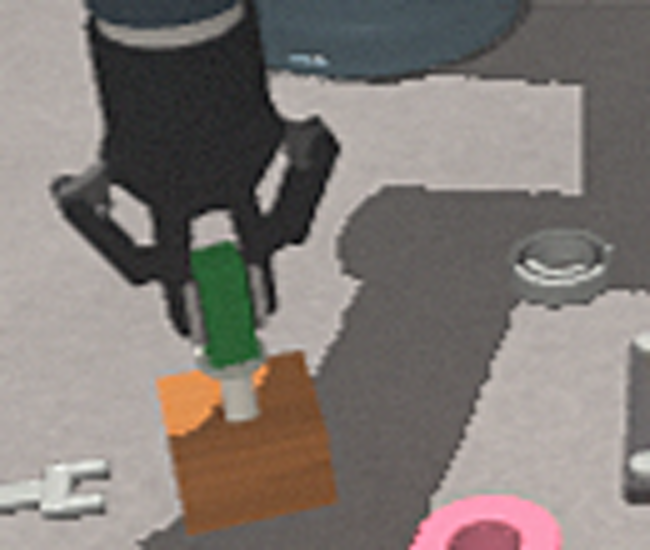

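The nose has entered the hole by about 13 mm with no force. I lower the rest of the way to TCP z of about 0.066.

Request:
carry_out([
  [[0, 0, 10, 0, 0, 0, 10], [0, 0, 18, 0, 0, 0, 10], [0, 0, 24, 0, 0, 0, 10], [0, 0, 27, 0, 0, 0, 10], [0, 0, 29, 0, 0, 0, 10], [0, 0, 30, 0, 0, 0, 10], [0, 0, 30, 0, 0, 0, 10]],
])

```text
time: 22.22
position: [0.4641, -0.2704, 0.0666]
ee_rot: [[-0.085, -0.996, -0.0], [-0.996, 0.085, 0.0], [-0.0, 0.0, -1.0]]
contact_force: [-3.7, 2.2, 5.0]
width: 0.0232
```

Request:
carry_out([
  [[0, 0, 0, 0, 0, 0, 30], [0, 0, 0, 0, 0, 0, 50], [0, 0, 0, 0, 0, 0, 75], [0, 0, 0, 0, 0, 0, 85], [0, 0, 0, 0, 0, 0, 85], [0, 0, -40, 0, 0, 0, 85], [0, 0, -90, 0, 0, 0, 85], [0, 0, -140, 0, 0, 0, 85], [0, 20, -160, 0, 0, 0, 85], [0, 20, -160, 0, 0, 0, 85], [0, 20, -160, 0, 0, 0, 85]],
])

```text
time: 23.6
position: [0.4441, -0.2685, 0.2255]
ee_rot: [[-0.086, -0.996, -0.001], [-0.996, 0.086, 0.001], [-0.001, 0.001, -1.0]]
contact_force: [-0.6, -0.2, -0.3]
width: 0.0848
```

```bash
python3 - <<'E'
from h import *
np.set_printoptions(precision=4,suppress=True)
cap('wrist','w17');cap('scene','s17');cap('top','t17')
s=cv2.imread('pics/s17.png')[150:260,95:265]; cv2.imwrite('pics/s17c.png',cv2.resize(s,None,fx=4.5,fy=4.5,interpolation=cv2.INTER_CUBIC))
X,p,d=cloud('w17'); q=p.astype(int); r,g,b=q[...,0],q[...,1],q[...,2]
T=(g>1.5*r)&(g>1.4*b)&(abs(X[...,0]-.46)<.05)&(abs(X[...,1]+.27)<.05)&(X[...,2]>.104)
print(X[T].mean(0),np.median(X[T][:,2]))
for f in('s3','s17'):
    import cup
    print(f)
    try: cup.meas(f,ztop=.051)
    except Exception as e: print(e)
E
python3 cup.py t17; python3 cup.py w17
```

```text
[ 0.4645 -0.2705  0.1089] 0.10906191125242734
s3
flange circ ((552.5152587890625, -29.300216674804688), 43.78050231933594) [554.1725 -27.3073] [81.5684 80.5317]
plane z 0.06295650442311439 tilt deg [-0.2639  0.3925] 216
face z 0.04605326880917865 rel 0.016903235613935738
housing circ ((572.7782592773438, -36.20549011230469), 56.09423065185547)
s17
flange circ ((566.7467041015625, -31.729724884033203), 39.54343795776367) [566.2297 -32.2337] [76.1861 74.9464]
plane z 0.052608309733406 tilt deg [-0.055   0.0444] 217
face z 0.04627176788221021 rel 0.0063365418511957886
housing circ ((569.3021850585938, -34.08261489868164), 56.4837646484375)
flange circ ((562.3539428710938, -30.15700340270996), 36.74531555175781) [562.3656 -29.464 ] [73.4631 69.3857]
plane z 0.05059688755093048 tilt deg [1.5194 0.3019] 139
face z 0.044339561367003455 rel 0.006257326183927027
housing circ ((564.1113891601562, -29.930137634277344), 50.21879196166992)
flange circ ((564.5474243164062, -39.977230072021484), 36.08481216430664) [564.7422 -40.4958] [70.3036 70.6669]
plane z 0.050975269944787675 tilt deg [ 0.0599 -0.0289] 2529
face z 0.044759494794128246 rel 0.006215775150659429
housing circ ((564.0938110351562, -34.87314224243164), 52.3089485168457)
```

View pics/s17c.png

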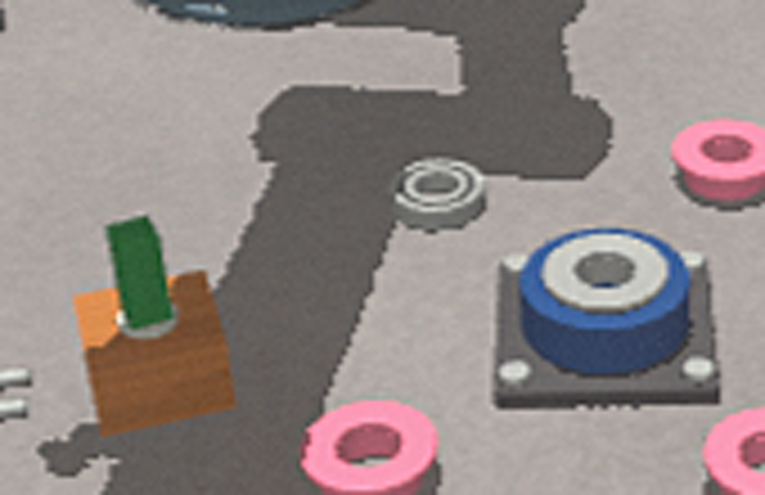

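View pics/w17.png

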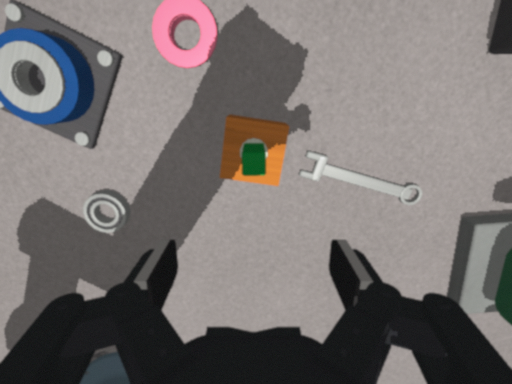

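The drift stands upright in its stand at (254,158), with its top at 0.109 m as it was at the start. The cup's flange lies flat on the housing and the robot is clear of everything, so I'm handing in.

```bash
python3 -c "
from h import *
print(bot.hand_in())"
```

```text
the job is handed in; nothing more can be done
None
```

I took the drift from its stand and drove the cup home with nine small alternating pushes around its rim. I then put the drift back in its stand, released it and handed the job in. The last move ended at about 24 s of the 69 s allowed.

- **Pushes:** measured after each push, the cup's lean never exceeded about 2.5°, and the highest force I read was about 20 N. Both were read only at the end of each push, so brief peaks in between were not seen.
- **Cup:** the last wrist and scene pictures put the rim 6.2–6.3 mm above the housing face, against 6 mm for home, and level within 0.1°.
- **Drift:** it stands upright with the top of its handle at 0.109 m, the same as at the start, within about 3 mm sideways of the measured hole centre.
- **Bystanders and gripper:** no bystander was touched as far as the pictures show, though I did not measure their positions again. The gripper was open and well clear at hand-in.
- **Disagreement:** the coarse top camera gave a 1.5° tilt for the cup from only 139 points. The wrist fit, from about 2,500 points, and the scene camera both gave under 0.1°. I put the top reading down to depth noise, since its first plane fit of the level cup at the start was also unusable.

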